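# Seat the pipe collar in the drilling V-stop

## Robot

A 6-joint arm with a two-finger parallel gripper is mounted at the origin on the work surface. World frame = base frame: x ahead of the robot, y to its left, z up, the work surface at z = 0. Lengths are in mm, angles in rad, forces in N, time in s.
With the tool pointing down it reaches from about 375 to 750 mm from the base axis. Payload 9 kg.
Tool frame: the origin (TCP) lies midway between the tips of the shut fingers; the grasp point (between the pads) lies 19 mm behind it; x points along the fingers, y is the direction in which the jaws open and shut, and the axes are right-handed (so a half turn about x gives the same grasp; the last joint's range is limited). The gripper opens to 85 mm and grips with 20 to 120 N. Pads are 22 mm wide; open, the fingers measure 114 mm over their backs; the gripper's body (76 mm by 85 mm) begins 54 mm behind the grasp point. The pads swing forward as they close: fully open they stand 13 mm farther back than shut.
Start: joints at [-1.556, 0.104, 0.097, 1.564, 0, 1.353], TCP at [138.429, -583.844, 231.331] pointing down, gripper open.
Joint ranges: [-2.99, 2.99], [-0.84, 1.86], [-1.1, 1.16], [-1.84, 2.11], [-1.51, 1.56], [-3.14, 3.14]. Speed limits (rad/s): [2.22, 2.22, 2.57, 3.14, 3.14, 3.14].

## Interface

Orientations are given as a unit quaternion [w, x, y, z].
In Python, from plant import bot, grab_frame, camera_info gives the robot as it stands.
- The arm moves only by the tool play_rows, never from a script. Its argument "series" is text: rows parted by semicolons, each of 4 numbers parted by spaces: the shift along the tool's x, y, z in m, then the turn about the tool's x in degrees. In form: tx ty tz yaw; .... A call has 1 to 20 rows; each row is the pose to reach, as a shift and turn from the pose measured when the call began, along the tool's axes at that moment; what a row does not reach only later rows make up. A row lasts 1/12 s, in which the tool goes at most 41.7 mm and 7.16 degrees, less where a joint would pass 70% of its speed; a pose out of reach is approached as far as the arm can. A call with a gripper value outside its range is refused whole. "jaw" is the opening, from 0 (shut) to 1 (fully open), set as the call begins (left out, the last holds). The fingers move at their own pace and stop on an object; "newtons" is the grip in N (left out, the last holds). Time passes only in rows, so rows that repeat a pose let the fingers close. It gives the time, the measured TCP pose, the force and the opening at its end, in the units of the state.
- bot.sense(): the state, without advancing time (a new reading comes with each control period).
- grab_frame(name): name is "scene" or "top" or "wrist"; returns the picture (480x640x3 uint8, blue, green, red); there is no depth.
- camera_info(name): a dict with "fx", "fy", "cx", "cy" (pixels), "R" (3x3) and "t" (3): a world point X has camera coordinates R X + t. Camera axes: x right, y down, z forward; pixel columns grow to the right and rows downward; lengths in mm; the calibration is good to about 2 mm. The wrist camera is an equidistant fisheye: a pixel r from the principal point sees the ray r / f radians off the axis. A picture is of the moment at which its call begins: read the wrist's pose just before it. camera_info takes no time and is no camera call; for the wrist camera it gives the pose at the moment of the call.
- bot.close_job(): hands the job in, once; it reports no verdict.
The state is a dict: "time": time; "joint_pos": joint angles; "qd": joint speeds; "effort": joint torques, N m; "tcp_pos": TCP position; "ee_rot": TCP orientation; "force": force on the tool from outside, world axes, zero at the start; "torque": the same for the moment, N m; "gripper_width": opening from 0.0 (shut) to 1.0 (fully open).
Only numpy, scipy, OpenCV 4.12 (cv2) and the standard library are available. Lean on these libraries where they do the work, as an engineer would, in place of code of your own. Each camera call takes 0.05 s, during which the arm holds its last target.

## Task

Slide the widest of the three white pipe fittings, the short open collar, across the bench top into the mouth of the metal V-stop until it is snug against both faces of the V, and leave it standing there. Push it along the bench, without lifting it or tipping it over, and leave the other two white fittings where they stand.

Things in the scene. Friction and masses are not known exactly. Their poses are not given: they have to be found in the camera images.
- collar_mid (a point): centre (half-way up) of the collar to seat: a plain white plastic ring standing on the bench, axis vertical, 64 mm outside diameter, 50 mm bore, 42 mm high, 90 g, loose; the widest and lowest of the three white fittings. These start in an arc before the V's mouth in any order, 160 mm from the seat, each with a clear straight way to it.
- vstop: V-stop fixed to the bench: two aluminium rails 110 long, 16 thick, 30 mm high meet at 90 degrees; steel block and clamp (61 mm high) behind. Origin: the seat, the bench-top point under the collar's axis when it touches both rails. +x points into the V, whose mouth opens to -x; z up. Apex 45 mm from the origin on +x; mouth 33 mm before the origin, 156 mm wide between the inner faces.
- sleeve_mid (a point): centre (half-way up) of the narrow white sleeve, a bystander: an open tube 40 mm in diameter, 50 mm high, standing loose.
- cap_mid (a point): centre (half-way up) of the white end cap, a bystander: closed domed top, 50 mm in diameter, 50 mm high, standing loose.
Mind the look-alikes: they are no part of the job. Leave any blue or orange look-alike of the vstop alone. What is shaped like the part that bears collar_mid but turquoise is not meant.

How it is judged (in metres and radians):
At the end, for the whole second after the job is handed in: The collar stands upright (within 10 degrees) on the bench top in the V, its axis within 10 mm of the seat point where it touches both rails, and stays there (horizontal distance between collar_mid and vstop below 0.01 m and height (world z) of collar_mid below 0.031 m and angle between collar_mid's own z axis and vertical below 0.17 rad).
It fails at once if the collar is lifted more than 20 mm off the bench (height (world z) of collar_mid above 0.041 m).
It fails at once if the collar is tipped by more than 30 degrees (angle between collar_mid's own z axis and vertical above 0.52 rad).
It fails at once if the sleeve is moved by more than 25 mm (distance of sleeve_mid from where it was at the start of the episode above 0.025 m).
It fails at once if the end cap is moved by more than 25 mm (distance of cap_mid from where it was at the start of the episode above 0.025 m).
It also fails if it takes over 32 s, if anything falls off the work surface, if the arm or the gripper's body presses on something with over 40 N, if the wrist force passes 120 N, or if a joint passes its speed limit or range.

## Working session

There is one attempt and no reset: what is moved stays moved. The work goes in short steps, Python scripts to look and compute and a tool call to move; the robot and the scene stay as the last step left them, time stands still between calls to the robot, and variables do not carry over. Pictures are saved under pics/ and viewed, and the job is handed in when it is done.

Besides the shell and the picture viewer there is one more tool, called after ">>>" in YAML: its name, and indented under it one key for each argument. play_rows: Moves the arm, as the interface text tells. Its arguments: {"type":"object","properties":{"series":{"type":"string"},"jaw":{"type":"number"},"newtons":{"type":"number"}},"required":["series"]}

```bash
mkdir -p pics
python3 - <<'E'
from plant import bot, grab_frame, camera_info
import cv2
s=bot.sense(); print({k:s[k] for k in ('time','tcp_pos','ee_rot','gripper_width')})
for n in ('scene','top'):
    cv2.imwrite(f'pics/{n}0.png',grab_frame(n)); print(n,camera_info(n))
E
```

```text
{'time': 0.0, 'tcp_pos': array([ 138.44620866, -583.4584329 ,  230.48666772]), 'ee_rot': array([ 0.08163882,  0.70236841,  0.08261204, -0.70227414]), 'gripper_width': 0.9957724513183979}
scene {'fx': 472.4458303160734, 'fy': 472.4458303160734, 'cx': 317.31845835349134, 'cy': 246.88465279939726, 'R': array([[ 0.30715831,  0.9514676 , -0.01905699],
       [ 0.64293972, -0.22223815, -0.7329657 ],
       [-0.70162831,  0.21288402, -0.67999861]]), 't': array([-153.11227294, -264.64175417, 1118.81583327])}
top {'fx': 536.7484569418549, 'fy': 536.7484569418549, 'cx': 326.1398129401455, 'cy': 239.36879308398392, 'R': array([[-0.00713998, -0.99925197, -0.0380068 ],
       [-0.99277622,  0.0116357 , -0.11941522],
       [ 0.11976813,  0.03687962, -0.99211667]]), 't': array([ 35.38741642, 498.99510961, 770.19768282])}
```

View pics/scene0.png

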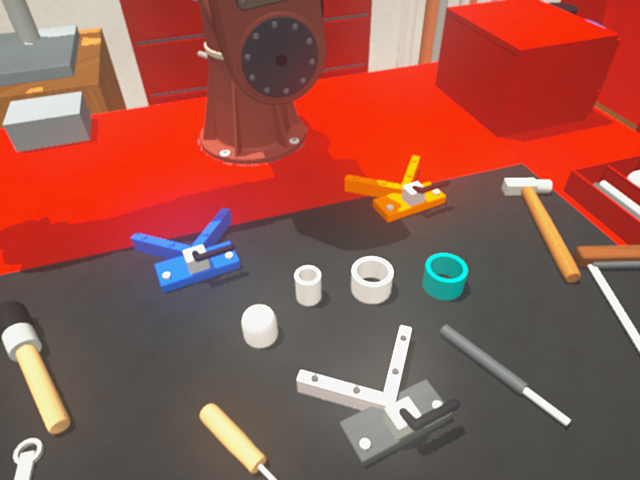

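View pics/top0.png

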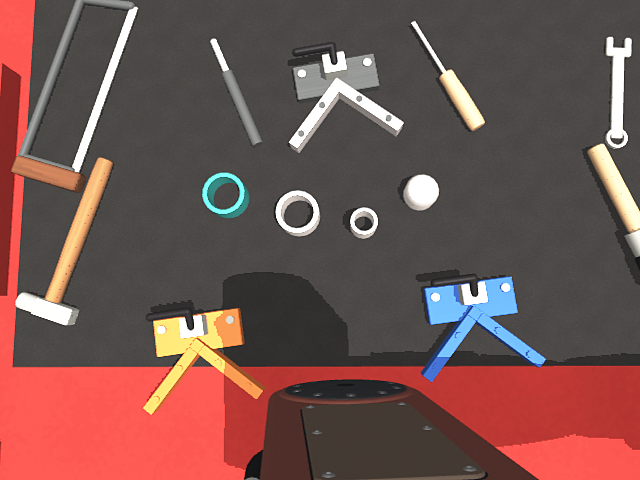

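The top view shows four candidates: a white ring at (298,213), a narrow white sleeve at (364,222), a domed white cap at (421,192) and a turquoise ring at (225,195). The white ring at (298,213) is the widest, lowest, open white fitting, so it is the collar. The bare-metal V has its apex at about (338,82). The blue and orange Vs are decoys. Next I'll confirm the collar in a crop and measure.

```bash
cat > h.py <<'E'
import numpy as np, cv2
def ray(ci,uv):
    R,t=np.array(ci['R']),np.array(ci['t'])
    d=R.T@np.array([(uv[0]-ci['cx'])/ci['fx'],(uv[1]-ci['cy'])/ci['fy'],1.]); return -R.T@t,d
def onz(ci,uv,z):
    o,d=ray(ci,uv); return (o+d*(z-o[2])/d[2])[:2]
E
python3 - <<'E'
from h import *
from plant import camera_info
im=cv2.imread('pics/top0.png'); ci=camera_info('top')
hsv=cv2.cvtColor(im,cv2.COLOR_BGR2HSV)
m=((hsv[...,1]<50)&(hsv[...,2]>135)).astype('uint8')*255
cs,h=cv2.findContours(m,cv2.RETR_CCOMP,cv2.CHAIN_APPROX_NONE)
for i,c in enumerate(cs):
    if cv2.contourArea(c)>150:
        x,y,w,hh=cv2.boundingRect(c)
        if 180<x<460 and y<260:
            print(i,(x,y,w,hh),cv2.contourArea(c),'par',h[0][i][3],cv2.minEnclosingCircle(c), onz(ci,cv2.minEnclosingCircle(c)[0],42))
v=np.hstack([cv2.resize(im[20:260,200:460],None,fx=1.5,fy=1.5,interpolation=2),cv2.resize(cv2.cvtColor(m,8)[20:260,200:460],None,fx=1.5,fy=1.5)])
v[:, :]=v; cv2.imwrite('pics/crop0.png',v)
E
```

```text
14 (350, 207, 28, 32) 648.5 par -1 ((363.7578125, 222.46875), 15.630507469177246) [522.33687936 -25.33519673]
19 (354, 215, 20, 17) 225.0 par 14 ((363.5, 223.0), 9.708344459533691) [521.55126442 -24.94422058]
22 (275, 190, 45, 46) 1527.0 par -1 ((297.85009765625, 212.85726928710938), 23.22431182861328) [538.00089288  71.9372038 ]
25 (283, 199, 32, 30) 680.5 par 22 ((298.0, 213.0), 16.643415451049805) [537.78348122  71.71459523]
27 (404, 174, 35, 37) 924.5 par -1 ((420.67999267578125, 191.97999572753906), 18.284046173095703) [ 566.75091041 -109.89900277]
34 (289, 51, 115, 102) 4136.0 par -1 ((341.9851989746094, 108.41116333007812), 62.734779357910156) [697.23936227   4.83904455]
65 (210, 38, 50, 106) 609.0 par -1 ((234.0, 90.5), 56.54433059692383) [729.2447763  169.84109939]
69 (411, 21, 72, 105) 705.0 par -1 ((446.0, 72.5), 61.44316101074219) [ 750.28882771 -153.17190362]
```

View pics/crop0.png

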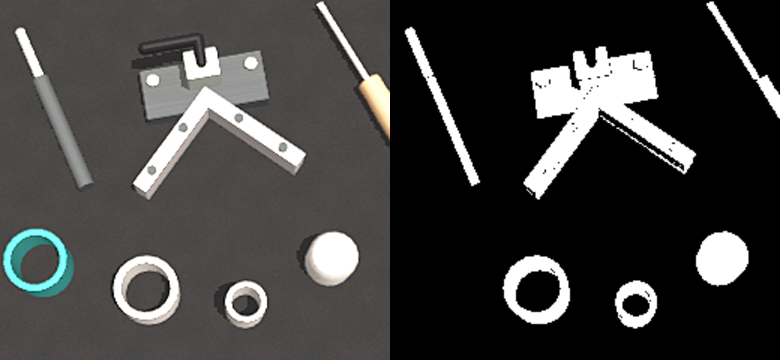

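The crop confirms it: the collar is the wide white ring at crop (146,289), clearly wider than the sleeve, open and not turquoise. The metal V is at the top centre. Next I'll isolate the bright top faces to get accurate positions.

Run:
```python
from h import *
from plant import camera_info
im=cv2.imread('pics/top0.png'); g=cv2.cvtColor(im,6)
print('rail', g[100,300:345:3], 'col', g[213,270:326:2])
b=cv2.resize(im[70:160,280:410],None,fx=6,fy=6,interpolation=cv2.INTER_CUBIC); cv2.imwrite('pics/v.png',b)
m=(g>215).astype('uint8')*255
b=np.hstack([cv2.resize(g[180:245,268:330],None,fx=6,fy=6,interpolation=cv2.INTER_CUBIC),cv2.resize(m[180:245,268:330],None,fx=6,fy=6,interpolation=0)]); cv2.imwrite('pics/c.png',b)
```

```text
rail [ 49  64  64  64  65  63  42 255 255 255 255 168 182  66  99] col [ 74  75  26 255 255 255 197 109  71  72  75  73  73  77  78  76  74  75
  72  76  46  19 255 255 255  61  75  75]
```

View pics/v.png

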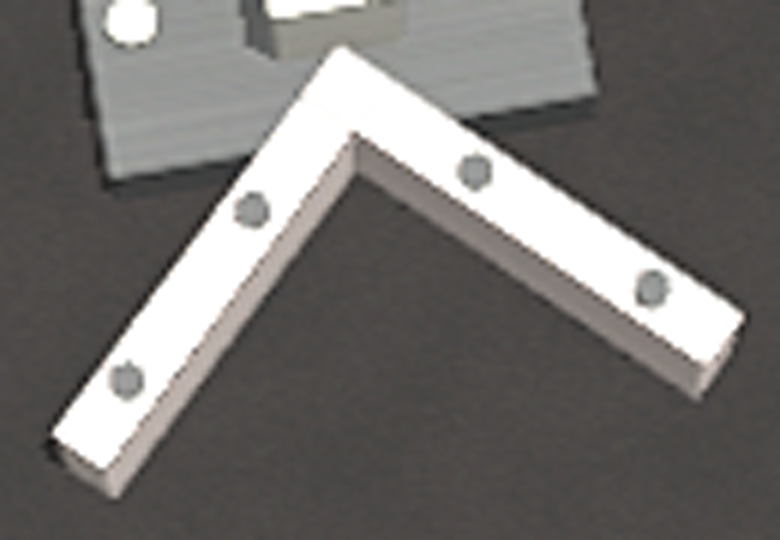

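View pics/c.png

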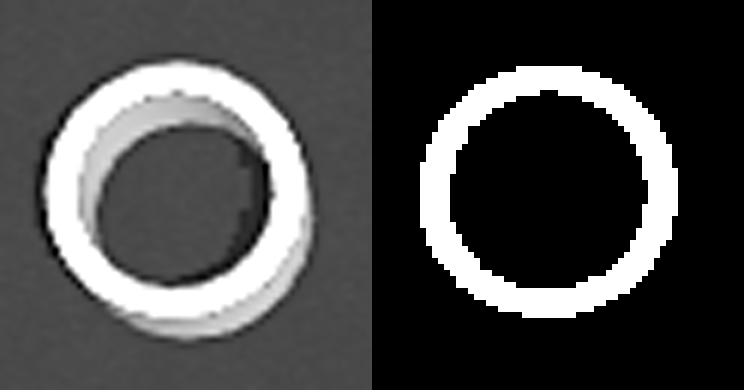

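The enlarged crops show the V's rail tops and the collar rim as clean bright regions. The inner apex is at about (339,92) in the full picture, and the rim spans columns 275–318. Next I'll fit both.

```bash
cat > meas.py <<'E'
from h import *
from scipy.optimize import least_squares
def rim(g,ci,x0,x1,y0,y1,z,R):
    m=np.zeros_like(g); m[y0:y1,x0:x1]=(g[y0:y1,x0:x1]>215)*255
    cs,_=cv2.findContours(m,cv2.RETR_EXTERNAL,cv2.CHAIN_APPROX_NONE); c=max(cs,key=cv2.contourArea).reshape(-1,2)
    P=np.array([onz(ci,p,z) for p in c]); 
    s=least_squares(lambda q:np.hypot(P[:,0]-q[0],P[:,1]-q[1])-q[2],[*P.mean(0),R],loss='soft_l1')
    return s.x, np.sqrt(np.mean(s.fun**2))
def line(P):
    vx,vy,x,y=cv2.fitLine(np.float32(P),cv2.DIST_HUBER,0,.01,.01).ravel(); return np.array([x,y]),np.array([vx,vy])
def isect(a,b):
    t=np.linalg.solve(np.c_[a[1],-b[1]],b[0]-a[0]); return a[0]+t[0]*a[1]
def cornersV(g,ci):
    K=lambda p:np.array(p)/6.+[280,70]-.42
    c={k:onz(ci,K(p),30) for k,p in dict(ai=(355,133),ao=(343,45),li=(107,470),lo=(53,433),ri=(705,362),ro=(742,318)).items()}
    return c
E
python3 - <<'E'
from meas import *
from plant import camera_info
im=cv2.imread('pics/top0.png'); ci=camera_info('top'); g=cv2.cvtColor(im,6)
c=cornersV(g,ci)
for k in c: print(k,c[k])
n=lambda v:v/np.linalg.norm(v)
l=n(c['ai']-c['li']); r=n(c['ai']-c['ri'])
print('lens',np.linalg.norm(c['ai']-c['li']),np.linalg.norm(c['ai']-c['ri']),'ang',np.degrees(np.arccos(l@r)))
# avg direction using outer edges too
l2=n(c['ao']-c['lo']); r2=n(c['ao']-c['ro'])
x=n(n(l+l2)+n(r+r2)); a2=c['ao']-x*16*2**.5
seat=(c['ai']+a2)/2-45.25*x
print('x',x,np.degrees(np.arctan2(x[1],x[0])),'apex2',a2,'seat',seat)
for nm,b,z,R in (('collar',(270,325,185,240),42,32),('sleeve',(345,383,200,245),50,20)):
    q,e=rim(g,ci,*b,z,R); print(nm,q,e, 'dist seat',np.linalg.norm(seat-q[:2]))
    if nm=='collar': col=q[:2]
d=seat-col; print('push dir deg',np.degrees(np.arctan2(d[1],d[0])))
print('cap',onz(ci,(420.7,192),27))
# cross-check with scene
im=cv2.imread('pics/scene0.png'); ci=camera_info('scene'); 
for p in ([*col,42],[*col,0],[*seat,0],[*c['ai'],30]):
    u=ci['R']@np.array(p)+ci['t']; print(u[:2]/u[2]*ci['fx']+[ci['cx'],ci['cy']])
E
```

```text
ai [728.52388957   9.6041462 ]
ao [752.24572665  12.46408531]
li [640.59282536  73.60751581]
lo [650.55447802  87.41366475]
ri [665.97524371 -78.58614658]
ro [677.33035502 -88.20869641]
lens 108.75800372730927 108.11965982534862 ang 90.70413556081529
x [0.98798836 0.15452831] 8.889440599772302 apex2 [729.890102     8.96750889] seat [684.50052243   2.29342168]
collar [540.29447686  73.42931305  31.25227095] 0.40159874096043596 dist seat 160.79707279718951
sleeve [523.66712939 -25.01149336  19.2995709 ] 0.4468285637346546 dist seat 163.13472561916166
push dir deg -26.256819639286874
cap [ 569.84896056 -112.05527895]
[370.56200536 270.04644436]
[369.04949842 288.4251025 ]
[361.17402891 376.21978529]
[380.83385656 390.89487974]
```

Both measurements look reliable. The seat is at about (684.5, 2.3) mm and the V's +x points at about 8.9°. The collar is at (540, 73), 160.8 mm from the seat, which matches the stated 160 mm.

I'll lower the shut fingers into the 50 mm bore and push the ring along from inside, with fingers ahead of its centre so it trails stably. Next I'll work out the shifts in the tool frame.

```bash
cat > togo.py <<'E'
import sys,numpy as np
from scipy.spatial.transform import Rotation as Ro
from plant import bot
s=bot.sense(); w,x,y,z=s['ee_rot']; R=Ro.from_quat([x,y,z,w]).as_matrix()
print('t',s['time'],'tcp',s['tcp_pos'].round(1),'F',np.round(s['force'],1),'w',round(s['gripper_width'],3),'j',np.round(s['joint_pos'],2))
print('tool x,y,z in world (cols)\n',R.round(3),'y az',np.degrees(np.arctan2(R[1,1],R[0,1])).round(1),'z az',np.degrees(np.arctan2(R[1,2],R[0,2])).round(1))
for a in sys.argv[1:]:
    p=np.array([float(v) for v in a.split(',')]); print(a,'-> shift m',(R.T@(p-s['tcp_pos'])/1000).round(4))
E
python3 togo.py 540.3,73.4,160 540.3,73.4,70
```

```text
t 0.1 tcp [ 138.4 -583.5  230.6] F [-0.5  0.4  0.4] w 1.002 j [-1.56  0.1   0.1   1.56 -0.    1.35]
tool x,y,z in world (cols)
 [[-0.     0.231 -0.973]
 [ 0.001 -0.973 -0.231]
 [-1.    -0.001 -0.   ]] y az -76.7 z az -166.7
540.3,73.4,160 -> shift m [ 0.0714 -0.5464 -0.5426]
540.3,73.4,70 -> shift m [ 0.1614 -0.5463 -0.5426]
```

>>> play_rows:
  series: "0 -0.01 -0.01 0; 0 -0.03 -0.03 1; 0 -0.055 -0.055 2; 0 -0.08 -0.08 3; 0 -0.105 -0.105 4; 0 -0.13 -0.13 4.4; 0 -0.16 -0.16 4.4; 0 -0.19 -0.19 4.4; 0 -0.22 -0.22 4.4; 0 -0.25 -0.25 4.4; 0 -0.28 -0.28 4.4; 0 -0.31 -0.31 4.4; 0 -0.34 -0.34 4.4; 0 -0.37 -0.37 4.4; 0.01 -0.4 -0.4 4.4; 0.02 -0.43 -0.43 4.4; 0.04 -0.46 -0.46 4.4; 0.05 -0.49 -0.49 4.4; 0.06 -0.515 -0.515 4.4; 0.07 -0.535 -0.535 4.4"
  jaw: 0
  newtons: 30

```text
time: 1.77
tcp_pos: [536.2, 62.8, 160.8]
ee_rot: [0.055, 0.705, 0.056, -0.705]
force: [1.3, -0.8, 0.4]
gripper_width: 0.003
```

```bash
python3 togo.py 540.3,73.4,75
```

```text
t 1.7667 tcp [536.2  62.8 160.8] F [ 1.3 -0.8  0.4] w 0.003 j [-0.13 -0.08 -0.22  1.43  0.    2.86]
tool x,y,z in world (cols)
 [[ 0.     0.156 -0.988]
 [ 0.001 -0.988 -0.156]
 [-1.    -0.001 -0.   ]] y az -81.0 z az -171.0
540.3,73.4,75 -> shift m [ 0.0858 -0.0098 -0.0057]
```

>>> play_rows:
  series: "0.02 -0.005 -0.003 0; 0.05 -0.01 -0.006 0; 0.08 -0.01 -0.006 0; 0.1 -0.01 -0.006 0; 0.1 -0.01 -0.006 0; 0.1 -0.01 -0.006 0"

```text
time: 2.27
tcp_pos: [539.5, 73.9, 59.9]
ee_rot: [-0.055, -0.704, -0.056, 0.706]
force: [0.2, -0.4, 0.6]
gripper_width: -0.001
```

```bash
python3 togo.py 540.3,73.4,10
python3 - <<'E'
from plant import *
import cv2,numpy as np
a=grab_frame('scene')[150:420,200:500]; b=grab_frame('wrist')
cv2.imwrite('pics/w1.png',np.hstack([cv2.resize(a,(400,360)),cv2.resize(b,(400,300)) if 0 else cv2.resize(b,(400,360))]))
E
```

```text
t 2.2667 tcp [539.5  73.9  59.9] F [ 0.2 -0.4  0.6] w -0.001 j [-0.1  -0.02 -0.34  1.25  0.    2.88]
tool x,y,z in world (cols)
 [[-0.002  0.156 -0.988]
 [ 0.001 -0.988 -0.156]
 [-1.    -0.002  0.002]] y az -81.0 z az -171.0
540.3,73.4,10 -> shift m [ 0.0499  0.0007 -0.0008]
```

View pics/w1.png

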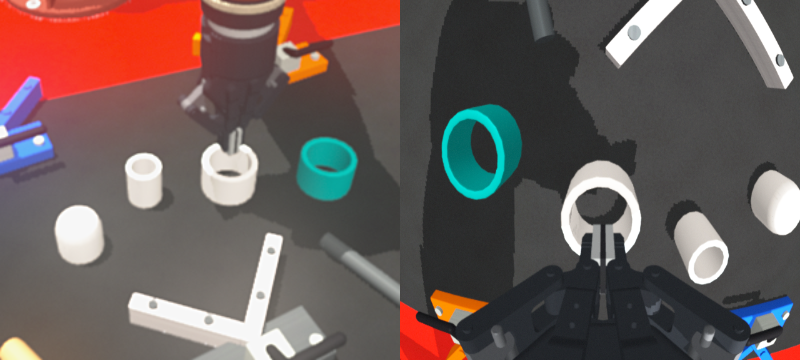

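The scene view (left panel) shows the shut fingertips just above the ring's bore at about (235,150). The wrist view agrees, with the bystanders clear. Now I'll lower into the bore.

>>> play_rows:
  series: "0.008 0.001 -0.001 0; 0.016 0.001 -0.001 0; 0.024 0.001 -0.001 0; 0.032 0.001 -0.001 0; 0.04 0.001 -0.001 0; 0.046 0.001 -0.001 0; 0.048 0.001 -0.001 0; 0.048 0.001 -0.001 0"

```text
time: 3.03
tcp_pos: [542.2, 72.8, 13.6]
ee_rot: [0.055, 0.705, 0.056, -0.705]
force: [-0.5, 0.3, 0.0]
gripper_width: -0.001
```

```bash
python3 togo.py 625,-7,12 684.5,2.3,12
python3 - <<'E'
from plant import *
import cv2,numpy as np
a=grab_frame('scene')[200:380,240:480]; b=grab_frame('top')[160:260,220:380]
cv2.imwrite('pics/w2.png',np.hstack([cv2.resize(a,(400,300)),cv2.resize(b,(400,300))]))
E
```

```text
t 3.0333 tcp [542.2  72.8  13.6] F [-0.5  0.3  0. ] w -0.001 j [-0.11  0.02 -0.39  1.16  0.    2.88]
tool x,y,z in world (cols)
 [[ 0.001  0.156 -0.988]
 [ 0.001 -0.988 -0.156]
 [-1.    -0.001 -0.001]] y az -81.1 z az -171.1
625,-7,12 -> shift m [ 0.0016  0.0917 -0.0694]
684.5,2.3,12 -> shift m [ 0.0016  0.0918 -0.1296]
```

View pics/w2.png

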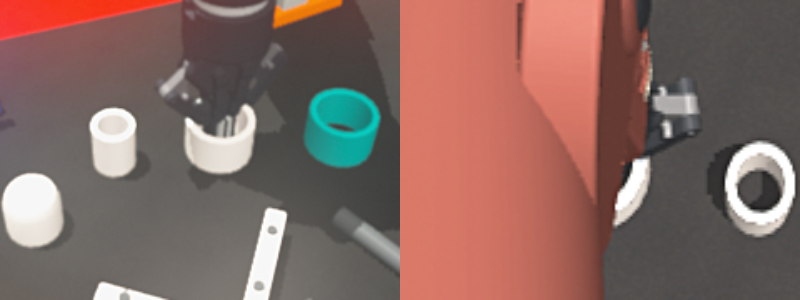

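The fingers are inside the ring with no contact force. Now I'll tow the collar onto the V's axis in front of the mouth.

>>> play_rows:
  series: "0.001 0.004 -0.003 0; 0.001 0.008 -0.006 0; 0.001 0.014 -0.01 0; 0.001 0.02 -0.015 0; 0.001 0.027 -0.02 0; 0.001 0.034 -0.025 0; 0.001 0.041 -0.03 0; 0.001 0.048 -0.036 0; 0.001 0.055 -0.042 0; 0.001 0.062 -0.047 0; 0.001 0.069 -0.052 0; 0.001 0.075 -0.057 0; 0.001 0.081 -0.061 0; 0.001 0.087 -0.065 0; 0.001 0.091 -0.068 0; 0.001 0.094 -0.07 0; 0.001 0.095 -0.073 0; 0.001 0.095 -0.076 0"

```text
time: 4.63
tcp_pos: [632.9, -9.6, 13.6]
ee_rot: [0.055, 0.706, 0.055, -0.704]
force: [-1.0, 0.3, 0.5]
gripper_width: -0.004
```

```bash
python3 togo.py 684.5,2.3,12
python3 - <<'E'
from plant import *
import cv2,numpy as np
a=grab_frame('scene')[200:460,240:480]; b=grab_frame('wrist')
cv2.imwrite('pics/w3.png',np.hstack([cv2.resize(a,(400,433)),cv2.resize(b,(400,433))]))
E
```

```text
t 4.6333 tcp [632.9  -9.6  13.6] F [-1.   0.3  0.5] w -0.004 j [-0.22  0.27 -0.11  1.18  0.    2.76]
tool x,y,z in world (cols)
 [[ 0.002  0.155 -0.988]
 [ 0.    -0.988 -0.155]
 [-1.    -0.    -0.002]] y az -81.1 z az -171.1
684.5,2.3,12 -> shift m [ 0.0017 -0.0038 -0.0528]
```

View pics/w3.png

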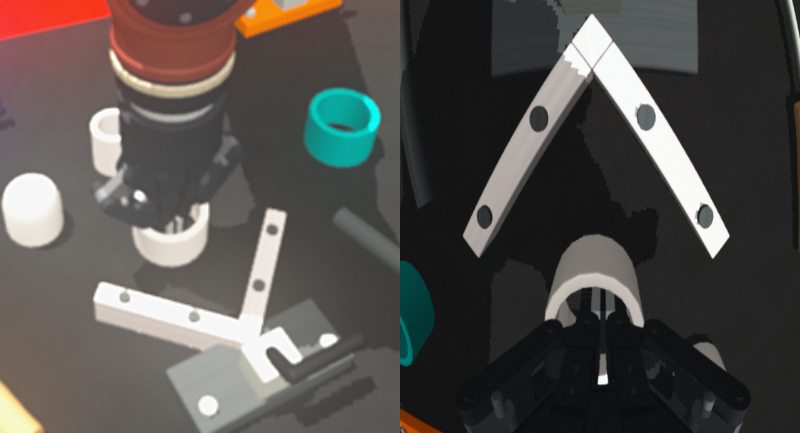

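The collar is upright and centred in front of the mouth, at wrist-panel (598,290) just below the V's axis. The bystanders are untouched. Now I'll push along the V's axis.

>>> play_rows:
  series: "0.001 -0.001 -0.004 0; 0.001 -0.002 -0.009 0; 0.001 -0.003 -0.015 0; 0.001 -0.004 -0.021 0; 0.001 -0.004 -0.027 0; 0.001 -0.004 -0.033 0; 0.001 -0.004 -0.039 0; 0.001 -0.004 -0.044 0; 0.001 -0.004 -0.049 0; 0.001 -0.004 -0.053 0; 0.001 -0.004 -0.055 0; 0.001 -0.004 -0.055 0"

```text
time: 5.73
tcp_pos: [687.3, 3.2, 12.7]
ee_rot: [0.055, 0.706, 0.055, -0.704]
force: [0.1, -0.4, -0.6]
gripper_width: 0.0
```

>>> play_rows:
  series: "0 0 -0.002 0; 0 0 -0.004 0; 0 0 -0.005 0; 0 0 -0.005 0"

```text
time: 6.07
tcp_pos: [692.4, 4.0, 12.7]
ee_rot: [0.055, 0.706, 0.055, -0.704]
force: [0.2, -0.4, -0.2]
gripper_width: -0.001
```

```bash
python3 togo.py 684.5,2.3,12
python3 - <<'E'
from plant import *
import cv2,numpy as np
a=grab_frame('scene')[200:460,240:480]; b=grab_frame('wrist')
cv2.imwrite('pics/w4.png',np.hstack([cv2.resize(a,(400,433)),cv2.resize(b,(400,433))]))
E
```

```text
t 6.0667 tcp [692.4   4.   12.7] F [ 0.2 -0.4 -0.2] w -0.001 j [-0.18  0.45  0.1   1.22  0.    2.8 ]
tool x,y,z in world (cols)
 [[ 0.003  0.156 -0.988]
 [ 0.001 -0.988 -0.156]
 [-1.    -0.    -0.003]] y az -81.0 z az -171.0
684.5,2.3,12 -> shift m [0.0007 0.0004 0.0081]
```

View pics/w4.png

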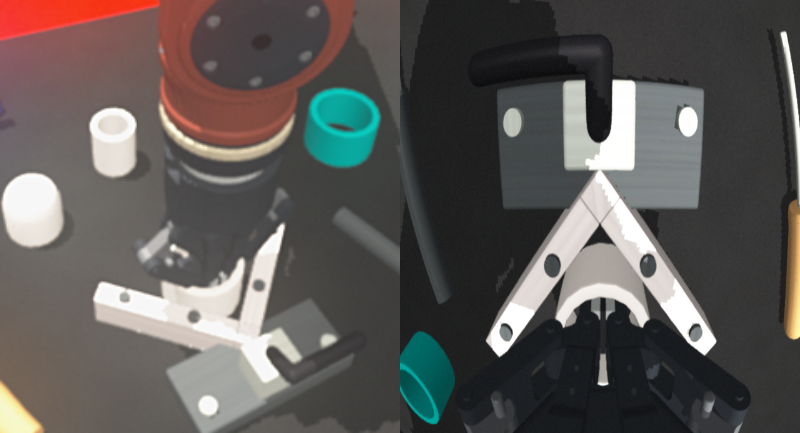

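The collar is between the rails and almost in contact, at wrist-panel (600,280). I'll continue in short 1–2 mm steps and watch the force.

>>> play_rows:
  series: "0 0 -0.001 0; 0 0 -0.002 0; 0 0 -0.002 0"

```text
time: 6.42
tcp_pos: [694.4, 4.3, 12.8]
ee_rot: [0.055, 0.706, 0.055, -0.704]
force: [-0.2, 0.5, -0.5]
gripper_width: 0.0
```

>>> play_rows:
  series: "0 0 -0.001 0; 0 0 -0.002 0; 0 0 -0.002 0"

```text
time: 6.67
tcp_pos: [696.5, 4.7, 12.8]
ee_rot: [0.055, 0.706, 0.055, -0.704]
force: [-0.3, -0.5, 0.2]
gripper_width: 0.001
```

>>> play_rows:
  series: "0 0 -0.001 0; 0 0 -0.0015 0; 0 0 -0.0015 0"

```text
time: 6.92
tcp_pos: [697.9, 4.9, 12.8]
ee_rot: [0.055, 0.706, 0.055, -0.704]
force: [-1.7, -0.6, 1.0]
gripper_width: 0.002
```

>>> play_rows:
  series: "0 0 -0.001 0; 0 0 -0.001 0; 0 0 -0.001 0"

```text
time: 7.17
tcp_pos: [698.2, 5.1, 12.7]
ee_rot: [0.055, 0.705, 0.055, -0.704]
force: [-5.2, -0.7, 3.0]
gripper_width: -0.0
```

```bash
python3 togo.py 684.5,2.3,12
python3 - <<'E'
from plant import *
import cv2,numpy as np
a=grab_frame('scene')[320:430,290:430]; b=grab_frame('wrist')[200:420,150:490]
cv2.imwrite('pics/w5.png',np.hstack([cv2.resize(a,(390,400)),cv2.resize(b,(400,400))]))
E
```

```text
t 7.1667 tcp [698.2   5.1  12.7] F [-5.2 -0.7  3. ] w -0.0 j [-0.18  0.47  0.12  1.23  0.    2.81]
tool x,y,z in world (cols)
 [[ 0.001  0.156 -0.988]
 [ 0.001 -0.988 -0.156]
 [-1.    -0.    -0.001]] y az -81.1 z az -171.1
684.5,2.3,12 -> shift m [0.0006 0.0006 0.014 ]
```

View pics/w5.png

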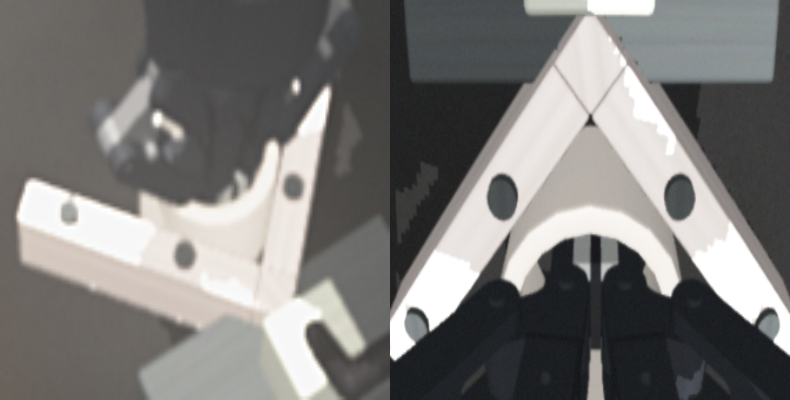

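The force along the V has risen to 5 N with no sideways part. The ring touches both rails evenly at wrist-panel (520,240) and (665,240). I'll press once more lightly, back off to the bore centre, then lift straight out.

>>> play_rows:
  series: "0 0 -0.001 0; 0 0 -0.001 0; 0 0 -0.001 0"

```text
time: 7.52
tcp_pos: [698.3, 5.3, 12.5]
ee_rot: [-0.055, -0.705, -0.055, 0.705]
force: [-6.3, -0.3, 3.6]
gripper_width: 0.002
```

>>> play_rows:
  series: "0 0 0.003 0; 0 0 0.008 0; 0 0 0.013 0; 0 0 0.014 0; 0 0 0.014 0; -0.008 0 0.014 0; -0.02 0 0.014 0; -0.035 0 0.014 0; -0.055 0 0.014 0; -0.08 0 0.014 0; -0.11 0 0.014 0; -0.14 0 0.014 0; -0.15 0 0.014 0; -0.15 0 0.014 0"

```text
time: 8.68
tcp_pos: [686.9, 2.7, 168.1]
ee_rot: [0.056, 0.707, 0.055, -0.703]
force: [0.6, 0.2, 0.6]
gripper_width: 0.002
```

```bash
python3 togo.py 460,-300,200
```

```text
t 8.6833 tcp [686.9   2.7 168.1] F [0.6 0.2 0.6] w 0.002 j [-0.19  0.36  0.28  1.48  0.    2.8 ]
tool x,y,z in world (cols)
 [[ 0.007  0.156 -0.988]
 [-0.001 -0.988 -0.156]
 [-1.     0.002 -0.007]] y az -81.0 z az -171.0
460,-300,200 -> shift m [-0.0332  0.2637  0.271 ]
```

Now I'll clear the arm out of the overhead view.

>>> play_rows:
  series: "-0.01 0.02 0.02 0; -0.02 0.045 0.045 0; -0.03 0.07 0.07 0; -0.03 0.095 0.095 0; -0.03 0.12 0.12 0; -0.03 0.145 0.145 0; -0.03 0.17 0.17 0; -0.03 0.195 0.195 0; -0.03 0.22 0.22 0; -0.03 0.24 0.24 0; -0.03 0.255 0.26 0; -0.03 0.265 0.27 0; -0.03 0.265 0.27 0; -0.03 0.265 0.27 0"

```text
time: 9.85
tcp_pos: [460.7, -301.2, 196.2]
ee_rot: [0.055, 0.707, 0.054, -0.703]
force: [0.1, -0.4, 0.0]
gripper_width: 0.001
```

Run:
```python
from meas import *
from plant import *
im=grab_frame('top'); cv2.imwrite('pics/top9.png',im); sc=grab_frame('scene')
ci=camera_info('top'); g=cv2.cvtColor(im,6)
b=cv2.resize(im[60:260,230:460],(460,400),interpolation=2); a=cv2.resize(sc[310:450,280:420],(340,400))
cv2.imwrite('pics/fin.png',np.hstack([b,a]))
print(bot.sense()['tcp_pos'])
```

```text
[ 461.50380836 -300.33482391  196.41351445]
```

View pics/fin.png

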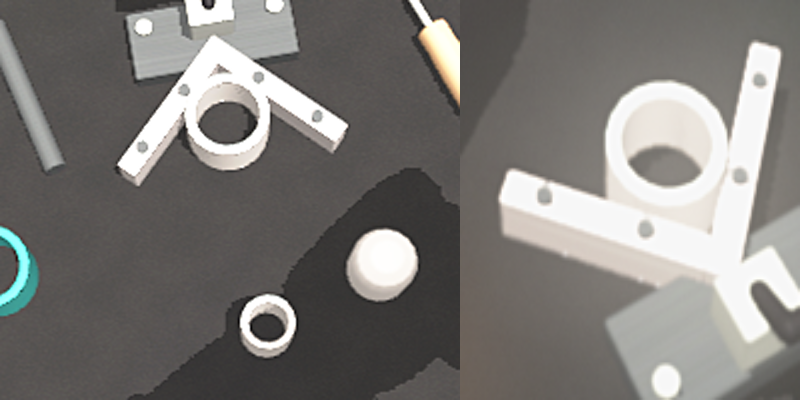

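The collar stands upright against both rails, with its rim centre at about (344,115) in the full picture. The sleeve and cap are where they were. Next I'll check numerically, using the inner edge of the rim because the outer edge merges with the rails.

Run:
```python
from meas import *
from plant import camera_info
ci=camera_info('top'); seat=np.array([684.5,2.3])
g=cv2.cvtColor(cv2.imread('pics/top9.png'),6)
m=((g>215)*255).astype('uint8'); cs,h=cv2.findContours(m,cv2.RETR_CCOMP,cv2.CHAIN_APPROX_NONE)
for i,c in enumerate(cs):
    if h[0][i][3]>=0 and cv2.contourArea(c)>400 and cv2.pointPolygonTest(c,(344,115),False)>0:
        P=np.array([onz(ci,p,42) for p in c.reshape(-1,2)])
        s=least_squares(lambda q:np.hypot(P[:,0]-q[0],P[:,1]-q[1])-q[2],[*P.mean(0),25],loss='soft_l1').x
        print('collar',s,'err',s[:2]-seat,np.linalg.norm(s[:2]-seat))
print('sleeve',rim(g,ci,345,383,200,245,50,20))
m2=np.zeros_like(g); m2[165:220,395:450]=((g[165:220,395:450])>135)*255
c=max(cv2.findContours(m2,0,1)[0],key=cv2.contourArea); print('cap',cv2.minEnclosingCircle(c))
```

```text
collar [683.30199978   1.67859903  23.95503696] err [-1.19800022 -0.62140097] 1.3495716645296687
sleeve (array([523.91712381, -24.87121653,  19.28802208]), np.float64(0.4675964292383019))
cap ((420.6860046386719, 192.0711212158203), 18.201465606689453)
```

```bash
python3 -c "
from plant import bot
print(bot.close_job())"
```

```text
the job is handed in; nothing more can be done
None
```

The white collar is seated in the metal V-stop, touching both rails, and the job is handed in at about 10 s of the 32 s allowed. I lowered the shut fingers into its bore, towed it along the bench to the V's axis and pushed it in. I stopped when the push force reached about 7 N with almost none of it sideways, then backed off to the bore centre and lifted straight out.

**Last checks:**
- **Seat:** the collar's axis measured 1.3 mm from the seat point (limit 10 mm). The camera calibration is only good to about 2 mm, so this is within its error.
- **Upright:** both final views show the collar standing upright in the V. I judged this by eye and did not measure the tilt.
- **Bystanders:** the sleeve moved under 0.3 mm by measurement. The cap's picture position changed by less than 0.1 pixel.

No check failed or disagreed.

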